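Reset the ironing corner: gated steam lever and scissors in foam

ROBOT

A 6-joint arm with a two-finger parallel gripper is mounted at the origin on the work surface. World frame = base frame: x ahead of the robot, y to its left, z up, the work surface at z = 0. Lengths are in mm, angles in rad, forces in N, time in s.
With the tool pointing down it reaches from about 350 to 975 mm from the base axis. Payload 7.1 kg.
Tool frame: the origin (TCP) lies on the front face of the gripper's body, between the roots of the fingers; the fingertips stand 80 mm ahead of it and the grasp point (between the pads) lies 61 mm ahead of it (env.tips_ahead is the distance from the TCP to the fingertips, in mm); z points along the fingers, y is the line along which they close (so a half turn about z gives the same grasp; the last joint's range is limited). The gripper opens to 88 mm and grips with 3 to 60 N. Pads are 20 mm wide; open, the fingers measure 115 mm over their backs; the gripper's body (75 mm by 178 mm) begins 61 mm behind the grasp point.
Start: joints at [-1.156, 0.423, 1.63, -0, 1.089, -0.019], TCP at [262.716, -567.085, 302.675] pointing down, gripper open.
Joint ranges: [-3, 3], [-0.9, 2.11], [0.09, 2.58], [-1.31, 4.45], [0.11, 2.69], [-2.54, 2.54]. Speed limits (rad/s): [2.39, 2.39, 3.01, 3.14, 3.14, 3.14].

INTERFACE

Orientations are given as a unit quaternion [x, y, z, w].
In Python, from station import env, set_gripper, viewer, workorder gives the robot as it stands. Calls block until the motion is done:
- env.reach(position, orientation): joint-space move of the TCP to a pose.
- env.move_l(position, rot=None, rate=150, f_stop=None): straight line of the TCP; rot=None keeps the orientation; rate is the mean speed in mm/s. With f_stop (N) it stops when the force on the tool has changed by that much, and returns True; else False.
- env.move_joints(angles): joint-space move.
- set_gripper(opening): finger opening in mm; the grip force is fixed at half the most; returns when the fingers have stopped.
- env.hold(seconds).
- env.ik(position, orientation): joint angles nearest the present ones, or None.
- env.read_state(): the state.
- viewer.camera(name): name is "scene" or "top" or "wrist"; returns the picture (400x640x3 uint8, blue, green, red); there is no depth.
- viewer.camera_params(name): a dict with "fx", "fy", "cx", "cy" (pixels), "dist" ([k1, k2, p1, p2, k3] as OpenCV has them; the pictures are not rectified), "pose" (4x4, takes a point from camera to world coordinates); the wrist camera has in their place "tool_from_camera" (4x4, takes a point from camera to tool coordinates, whose origin is the TCP and whose axes are the flange's). Camera axes: x right, y up, looking along -z (the intrinsics and any distortion apply to the point x, -y, -z); pixel columns grow to the right and rows downward; lengths in mm; the calibration is good to about 2 mm. A picture is of the moment at which its call begins: read the wrist's pose just before it. camera_params takes no time and is no camera call.
A pose or a line that the arm cannot do raises env.IKError and nothing moves.
- workorder.sign_off(): hands the job in; it is judged then, once.
The state is a dict: "time_s": time; "qpos": joint angles; "dq": joint speeds; "tau": joint torques, N m; "tool_pos": TCP position; "orientation": TCP orientation; "force": force on the tool from outside, world axes, zero at the start; "wrist_torque": the same for the moment, N m; "width": finger opening in mm; "grip_force": force on a finger pad.
Only numpy, scipy, OpenCV 4.12 (cv2) and the standard library are available. Lean on these libraries where they do the work, as an engineer would, in place of code of your own. Each camera call takes 0.05 s, during which the arm holds its last target. There are 200 camera calls.

TASK

Leave the laundry's ironing corner ready for the next person: guide the black-knobbed steam lever through its zigzag gate until it rests at the outer end of the slot that points at the green button, and put the orange-handled scissors flat and fully home into their die-cut pocket in the dark foam tray. Leave the blue bottle, the thread spool and the terracotta cup standing where they are.

Things in the scene. Friction and masses are not known exactly. Their poses are not given: they have to be found in the camera images.
- station: White ironing station, fixed, 260 x 400 x 140 mm (x, y, z), flat deck 140 mm above the table. Origin: centre of its underside; x points away from its front, y towards the docked blue iron, which takes the deck from y = +60 to +190 mm and rises to 265 mm above the table. The lever gate is on the other half of the deck.
- gate (a point): Centre of the steel gate plate, on the deck surface (station frame: x -20, y -100, z 140 mm), axes as the station's: call them u = x, v = y. The lever's neck (9 mm) runs in lanes 14 mm wide: four rows along v, row 0 to 3 at u = -30, -10, +10, +30 mm, joined one to the next by single passages along u: 0-1 at v = +11, 1-2 at v = -11, 2-3 at v = +11 mm. Ribs 6 mm thick block all else.
- lever_pivot (a point): Point about which the lever tilts, both ways, 110 mm straight below gate, inside the station. The lever stays where it is left; about 1 N at the knob moves it. It starts somewhere along row 0.
- slot1 (a point): Outer end of row 1 (u = -10, v = +22 mm), on the deck. The neck's centre can be from v = -11 to +22 mm in this row (1 to 2 mm more at most, in every row).
- slot2 (a point): Outer end of row 2 (u = +10, v = -22 mm), on the deck. The neck's centre can be from v = -22 to +11 mm in rows 0 and 2.
- slot3 (a point): Outer end of row 3 (u = +30, v = +22 mm), on the deck. The neck's centre can be from v = +11 to +22 mm in this row.
- neck (a point): Point on the lever axis 110 mm from the pivot, about at deck height: it is this point that runs in the gate's lanes. It moves on a sphere about the pivot, so it lies up to 7 mm under the deck.
- knob (a point): Centre of the black ball knob, 28 mm in diameter, on the lever axis 160 mm from the pivot, 50 mm beyond the neck (so it moves 1.45 times as far as the neck). Free all round for a grasp from above.
- mark_green: Green round button, 19 mm across, 4 mm high, fixed on the deck; origin at its underside. Marks the wanted slot: it stands in line with its row, 22 mm beyond the slot's outer neck position (at |v| = 44 mm). It marks slot 2 or slot 3, which varies.
- mark_yellow: Yellow button of the same size; marks the other of slots 2 and 3.
- mark_red: Red button of the same size; marks slot 1.
- scissors: Loose closed scissors lying flat, about 90 g, 154 mm long, orange bows at -x, blades at +x. Origin on the underside, near the centre of mass, in the middle of the steel shank: 18 mm wide (y), 12 mm thick, x = -28 to +27 mm; grip it across y. Blades to x = +82, 12 mm wide, 6 mm thick. Bows 10 mm thick: large x -72 to -24, y -43 to +5; small x -61 to -27, y -4 to +30 mm.
- scissors_tip (a point): Blade tip on the scissors' underside, at x = +82 mm in the scissors frame.
- foam_tray: Dark grey foam tray with yellow pocket floors, fixed, 200 x 140 x 32 mm. Origin: centre of its underside. A flat steel ruler set in the foam at its +y side is part of it.
- pocket (a point): On the floor of the scissors pocket, 18 mm above the table (pocket 14 mm deep), where the scissors' origin must come; axes as the tray's: blades point to the tray's +x, large bow to -y. Clearance 2 mm all round the outline. Finger recesses as deep as the pocket beside the shank: x = -17 to +17, out to y = -45 and +45 mm.
- pocket_tip (a point): Where the blade tip must come, on the pocket floor, 82 mm to +x of pocket.
- spray_bottle: Loose blue bottle with white cap, 60 mm in diameter, 190 mm high, origin under its centre. Leave alone.
- spool: Loose purple thread spool standing on the deck behind the gate, 30 mm in diameter, 36 mm high, origin under its centre. Leave alone.
- peg_cup: Loose terracotta cup, 72 mm in diameter, 90 mm high, origin under its centre. Leave alone.
There are look-alikes about, which are no part of the job. There is more than one size of the scissors; the job needs the smaller.

How it is judged:
By the outcome, as a careful person would: the job done as asked, in the order asked, and still so for the second after the job is handed in, with the robot touching nothing.
It also fails if it takes over 64 s, if anything falls off the work surface, if the arm or the gripper's body presses on something with over 40 N, if the wrist force passes 120 N, or if a joint passes its speed limit or range.

## Working session

There is one attempt and no reset: what is moved stays moved. The work goes in short steps, each a Python script; the robot and the scene stay as the last script left them, time stands still between calls to the robot, and variables do not carry over. Pictures are saved under pics/ and viewed, at most 10 in all, crops included, and the job is handed in when it is done.

```bash
ls; mkdir -p pics; python3 - <<'E'
from station import env, viewer
import cv2,numpy as np
for n in("scene","top"):
    im=viewer.camera(n); cv2.imwrite(f"pics/{n}0.png",im); p=viewer.camera_params(n)
    print(n,p["fx"],p["fy"],p["cx"],p["cy"],p["dist"]); print(np.round(p["pose"],3).tolist())
p=viewer.camera_params("wrist");print({k:np.round(v,3).tolist() for k,v in p.items()})
s=env.read_state();print(s["time_s"],s["orientation"],s["width"])
E
```

```text
pics
scene 464.97406592585946 464.97406592585946 316.0426368797899 204.57282212387716 [-0.09916055  0.          0.          0.          0.        ]
[[-0.003, -0.787, 0.617, 1098.798], [1.0, -0.001, 0.004, -17.048], [-0.002, 0.617, 0.787, 939.816], [0.0, 0.0, 0.0, 1.0]]
top 411.58272660999717 411.58272660999717 316.3488296200332 198.04790604172166 [-0.00167492  0.          0.          0.          0.        ]
[[0.007, 0.992, -0.127, 364.867], [-1.0, 0.004, -0.027, -25.679], [-0.026, 0.127, 0.992, 1006.934], [0.0, 0.0, 0.0, 1.0]]
{'fx': 313.278, 'fy': 313.278, 'cx': 319.941, 'cy': 200.469, 'dist': [-0.001, 0.0, 0.0, 0.0, 0.0], 'tool_from_camera': [[-0.0, 0.969, 0.246, 68.596], [1.0, 0.0, 0.001, 0.837], [0.0, 0.246, -0.969, -80.128], [0.0, 0.0, 0.0, 1.0]]}
0.1 [ 9.76571407e-01  2.15192478e-01 -1.48293794e-04 -6.79696186e-04] 87.8159923960696
```

View pics/scene0.png

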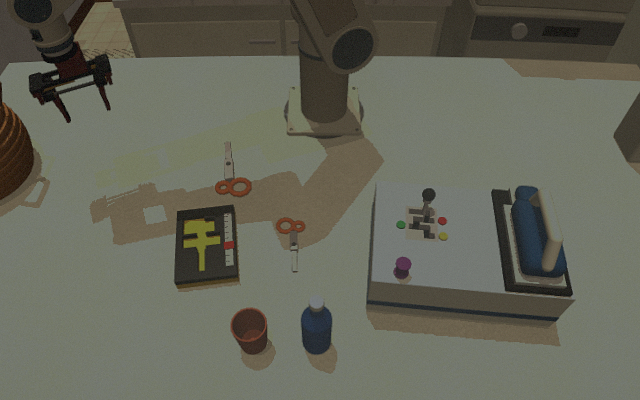

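View pics/top0.png

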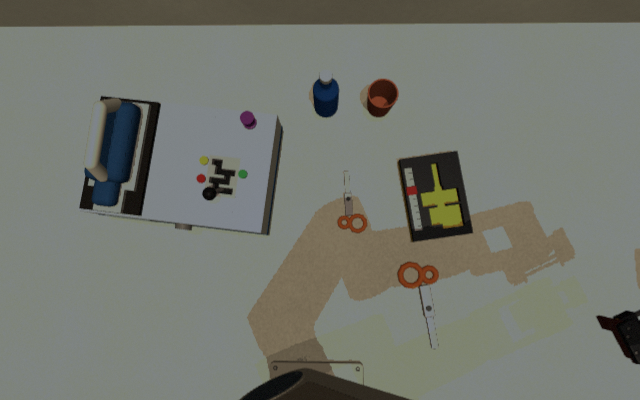

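The scene shows two pairs of scissors. In the top view the small pair is at (350,203), about 58 px long. The large pair is at (425,305), about 85 px long, so the small pair is the one I need. The green button (243,174) is on the -v side opposite red (201,178) and yellow (204,160), so it marks slot 2. The knob is at (209,193) and the tray at (435,197).

```bash
cat > h.py <<'E'
from station import env, set_gripper, viewer, workorder
import cv2, numpy as np
from scipy.spatial.transform import Rotation as R
def cam(n):
    "picture and full camera->world pose"
    s=env.read_state(); p=dict(viewer.camera_params(n))
    if n=="wrist":
        T=np.eye(4);T[:3,:3]=R.from_quat(s["orientation"]).as_matrix();T[:3,3]=s["tool_pos"]
        p["pose"]=T@np.array(p["tool_from_camera"])
    return viewer.camera(n),p
def cast(p,px,z):
    K=np.array([[p["fx"],0,p["cx"]],[0,p["fy"],p["cy"]],[0,0,1.]])
    q=cv2.undistortPoints(np.array(px,float).reshape(-1,1,2),K,np.array(p["dist"],float)).reshape(-1,2)
    P=np.array(p["pose"]); d=np.c_[q[:,0],-q[:,1],-np.ones(len(q))]@P[:3,:3].T
    return P[:3,3]+d*((z-P[2,3])/d[:,2])[:,None]
def mask(im,lo,hi):
    return cv2.inRange(cv2.cvtColor(im,cv2.COLOR_BGR2HSV),lo,hi)
def blobs(m,amin):
    n,_,st,c=cv2.connectedComponentsWithStats(m)
    return [(c[i].round(1).tolist(),st[i].tolist()) for i in range(1,n) if st[i,4]>=amin]
def down(yaw):
    "tool down; tool y (closing line) at angle yaw from world +y; tool x = world x at yaw 0"
    return (R.from_euler('z',yaw)*R.from_euler('x',np.pi)).as_quat()
E
python3 - <<'E'
from h import *
im=cv2.imread("pics/top0.png"); p=viewer.camera_params("top")
pts=cast(p,[[201,178],[204,160],[243,174]],144)[:,:2]
def yawfit(uv,w):
    A,B=uv-uv.mean(0),w-w.mean(0)
    y=np.arctan2((A[:,0]*B[:,1]-A[:,1]*B[:,0]).sum(),(A*B).sum()); M=R.from_euler('z',y).as_matrix()[:2,:2]
    return y,w.mean(0)-M@uv.mean(0)
y,g=yawfit(np.array([[-10,44],[30,44],[10,-44.]]),pts); print("gate",y,g)
print("knob",cast(p,[[209,193]],185))
print("scissors small tip, bows; large tip,bow",cast(p,[[347,172],[351,232],[435,347],[410,265]],5).round())
print("tray corners",cast(p,[[398,159],[457,151],[471,233],[412,241]],32).round())
print(env.read_state()["orientation"],R.from_quat(down(0)).as_matrix().round(2).tolist())
a=cv2.resize(im[150:360,320:480],None,fx=2.5,fy=2.5,interpolation=cv2.INTER_CUBIC)
cv2.imwrite("pics/crop1.png",cv2.convertScaleAbs(a,alpha=1.4))
E
```

```text
gate -0.12170421157172888 [522.40065883 200.26233743]
knob [[479.85568839 214.68937777 185.        ]]
scissors small tip, bows; large tip,bow [[ 559.  -74.    5.]
 [ 411.  -83.    5.]
 [ 145. -278.    5.]
 [ 333. -224.    5.]]
tray corners [[ 586. -195.   32.]
 [ 605. -337.   32.]
 [ 409. -362.   32.]
 [ 390. -224.   32.]]
[ 9.76571407e-01  2.15192478e-01 -1.48293794e-04 -6.79696186e-04] [[1.0, 0.0, 0.0], [0.0, -1.0, -0.0], [0.0, 0.0, -1.0]]
```

View pics/crop1.png

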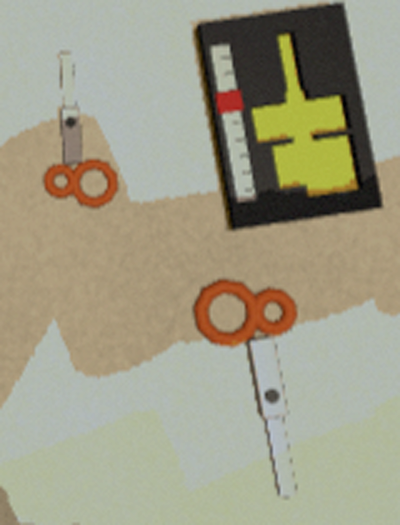

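The crop confirms it: the small orange scissors at crop (72,125) measure about 148 mm, and the large pair at (265,385) about 200 mm. The tray pocket has its blade slot at the top and its cross-shaped recess at (297,118). Next I go above the gate and look from close up.

```bash
python3 - <<'E'
from h import *
s=env.read_state();t=s["tool_pos"]
env.move_l([t[0],t[1],400],rate=250)
env.reach([515,200,400],down(-0.12))
im,p=cam("wrist"); cv2.imwrite("pics/w1.png",im); np.save("w1.npy",p["pose"])
print(env.read_state()["time_s"],env.read_state()["qpos"])
for n,lo,hi in(("green",(45,80,40),(90,255,255)),("yellow",(22,80,60),(38,255,255)),("red",(170,90,50),(180,255,255)),("red0",(0,120,50),(6,255,255)),("black",(0,0,0),(180,255,28))):
    print(n,blobs(mask(im,lo,hi),60))
E
```

```text
3.5333 [ 3.47848868e-01  2.14940866e-01  1.69160694e+00 -7.78146303e-05
  1.23508041e+00  2.03952661e+00]
green [([356.1, 167.0], [348, 159, 17, 17, 236])]
yellow [([636.5, 145.6], [634, 137, 6, 18, 105])]
red []
red0 [([620.0, 136.0], [611, 127, 19, 19, 276]), ([276.1, 185.6], [268, 177, 17, 18, 239])]
black [([450.4, 2.7], [444, 0, 15, 9, 82]), ([292.4, 309.5], [0, 31, 640, 369, 73462]), ([618.9, 140.1], [597, 71, 43, 146, 3608]), ([312.7, 170.4], [292, 143, 48, 62, 1237]), ([327.2, 200.5], [315, 197, 25, 8, 193]), ([307.4, 227.2], [295, 214, 26, 27, 555])]
```

View pics/w1.png

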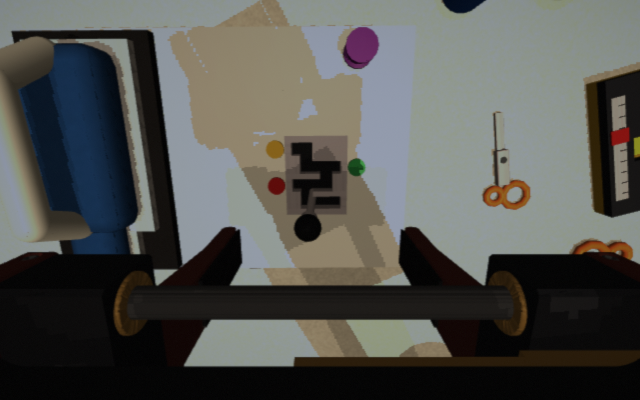

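The wrist view shows the gate plate at (316,175), green at (356,167), yellow at (275,149), red at (276,186) and the knob at (307,227). That confirms slot 2.

```bash
python3 - <<'E'
from h import *
p=dict(viewer.camera_params("wrist"));p["pose"]=np.load("w1.npy")
w=cast(p,[[276.1,185.6],[275,149],[356.1,167]],144)[:,:2]; uv=np.array([[-10,44],[30,44],[10,-44.]])
A,B=uv-uv.mean(0),w-w.mean(0)
y=np.arctan2((A[:,0]*B[:,1]-A[:,1]*B[:,0]).sum(),(A*B).sum()); M=R.from_euler('z',y).as_matrix()[:2,:2]
g=w.mean(0)-M@uv.mean(0); print("gate",y,g,"res",(B-A@M.T).round(1).tolist())
np.save("gate.npy",[y,*g])
for z in(176,182,186):
    k=cast(p,[[307.4,227.2]],z)[0,:2]; uvk=M.T@(k-g); print(z,k,uvk*110/160, 30+np.sqrt(160**2-uvk@uvk))
E
```

```text
gate -0.11566859557909648 [525.86895604 202.74858218] res [[0.1, -0.2], [-0.3, -0.6], [0.2, 0.8]]
176 [480.25536268 216.97067296] [-32.27824851   6.09314291] 182.69948341239436
182 [482.29456636 216.45916599] [-30.84507855   5.90563224] 183.34044624708383
186 [483.65403548 216.11816135] [-29.88963191   5.78062514] 183.7503002750868
```

```bash
cat >> h.py <<'E'
def knob(u,v):
    y,gx,gy=np.load("gate.npy"); k=np.array([u,v])*160/110
    return np.r_[R.from_euler('z',y).as_matrix()[:2,:2]@k+[gx,gy],30+np.sqrt(160**2-k@k)]
E
python3 - <<'E'
from h import *
y=np.load("gate.npy")[0]; q=down(y); up=np.array([0,0,61.])
def f(): 
    s=env.read_state(); print(round(s["time_s"],1),s["force"].round(1),round(s["width"],1),(s["tool_pos"]-[0,0,61]).round(1))
k=knob(-30.3,5.9); env.reach(k+up+[0,0,60],q); env.move_l(k+up,rate=120)
set_gripper(20); f()
a=np.array([-30,5.9])
for b in map(np.array,((-30,11),(-10,11),(-10,-11),(10,-11),(10,-22.5))):
    for t in(.5,1): 
        c=a+(b-a)*t; env.move_l(knob(*c)+up,rate=50)
    f(); a=b
set_gripper(60); 
env.move_l(knob(*a)+up+[0,0,80],rate=200)
y=np.load("gate.npy"); env.reach([y[1]-20,y[2]-20,400],q)
im,p=cam("wrist"); cv2.imwrite("pics/w2.png",im); np.save("w2.npy",p["pose"])
cv2.imwrite("pics/w2c.png",cv2.resize(im[100:270,220:460],None,fx=3,fy=3,interpolation=cv2.INTER_CUBIC)); f()
E
```

```text
5.7 [ 0.1 -0.4 -0.3] 26.1 [483.  216.3 183.5]
6.2 [-0.9 -1.4  0.6] 26.4 [484.3 223.8 182.9]
7.0 [ 0.2 -0.8 -0. ] 26.1 [513.9 220.3 188.6]
8.0 [-0.3  1.3  1.8] 26.4 [509.4 188.  188.4]
8.9 [-0.6 -1.4 -0.1] 26.6 [538.6 185.  188.2]
9.5 [-1.   2.4  0.2] 26.7 [536.5 168.3 186. ]
11.2 [-0.7  0.2 -0.3] 60.4 [505.2 182.6 337.3]
```

View pics/w2c.png

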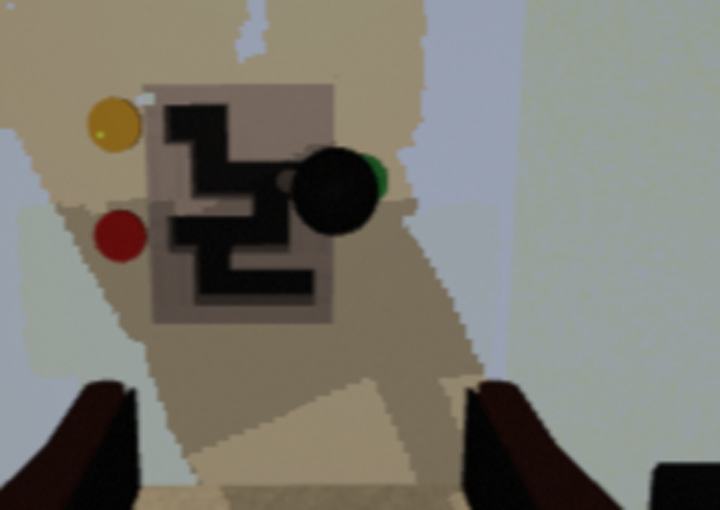

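In the crop the knob at (335,191) sits in row 2, in line with the green button. I'll check that in numbers and go over the scissors.

```bash
python3 - <<'E'
from h import *
p=dict(viewer.camera_params("wrist"));p["pose"]=np.load("w2.npy")
y,gx,gy=np.load("gate.npy"); M=R.from_euler('z',y).as_matrix()[:2,:2]
print("neck uv",M.T@(cast(p,[[220+335/3-.3,100+191/3-.3]],186)[0,:2]-[gx,gy])*110/160)
env.reach([470,-77,300],down(0))
im,p=cam("wrist"); cv2.imwrite("pics/s1.png",im); np.save("s1.npy",p["pose"]); print(env.read_state()["time_s"])
print("orange",blobs(mask(im,(3,120,60),(18,255,255)),60))
E
```

```text
neck uv [  8.13064376 -22.43057806]
12.3417
orange [([326.6, 205.5], [298, 188, 57, 37, 1101]), ([458.6, 308.2], [452, 277, 12, 58, 285]), ([181.0, 308.2], [177, 278, 11, 57, 277])]
```

View pics/s1.png

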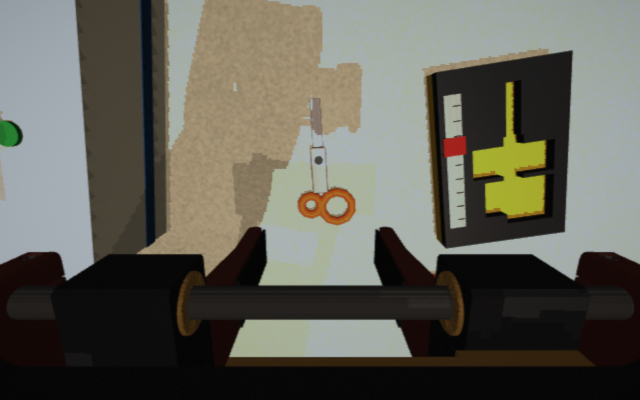

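The view shows the scissors with tip at (315,97), bow holes at (337,205) and (311,204), and pivot screw at (319,160). The tray is to the right, with its recess around (510,158).

```bash
cat >> h.py <<'E'
def fit(a,b):
    "yaw, origin of frame from local points a and world points b"
    a,b=np.array(a,float),np.array(b,float); A,B=a-a.mean(0),b-b.mean(0)
    y=np.arctan2((A[:,0]*B[:,1]-A[:,1]*B[:,0]).sum(),(A*B).sum()); M=R.from_euler('z',y).as_matrix()[:2,:2]
    return y,b.mean(0)-M@a.mean(0),(B-A@M.T).round(1).tolist()
def holes(im):
    c,h=cv2.findContours(mask(im,(3,120,60),(18,255,255)),cv2.RETR_CCOMP,cv2.CHAIN_APPROX_NONE)
    return [(cv2.minEnclosingCircle(k)[0],cv2.contourArea(k)) for k,q in zip(c,h[0]) if q[3]>=0 and cv2.contourArea(k)>20]
E
python3 - <<'E'
from h import *
im=cv2.imread("pics/s1.png"); p=dict(viewer.camera_params("wrist"));p["pose"]=np.load("s1.npy")
hs=sorted(holes(im),key=lambda t:t[1]); print(hs)
b=np.r_[cast(p,[[315.7,97.5]],6),cast(p,[hs[-2][0],hs[-1][0]],7)][:,:2]
y,o,r=fit([[82,0],[-44,13],[-48,-19]],b); print("scissors",y,o,r)
M=R.from_euler('z',y).as_matrix()[:2,:2]
c=cast(p,[[311.5,165],[327.5,165],[319,160]],12)[:,:2]; print("shank edges local",((c-o)@M).round(1).tolist())
np.save("sc.npy",[y,*o])
env.reach([480,-270,300],down(-0.14))
im,p=cam("wrist"); cv2.imwrite("pics/t1.png",im); np.save("t1.npy",p["pose"]); print(env.read_state()["time_s"])
m=mask(im,(22,110,60),(38,255,255)); print(blobs(m,200))
E
```

```text
[((310.688232421875, 204.57058715820312), 94.5), ((336.5, 206.0), 377.0)]
scissors 0.05018564802664637 [483.56901289 -75.65618715] [[-0.7, -0.1], [0.1, -0.1], [0.6, 0.2]]
shank edges local [[5.5, 8.9], [4.6, -9.9], [11.0, -0.2]]
13.1833
[([346.2, 179.5], [297, 136, 92, 85, 4647])]
```

View pics/t1.png

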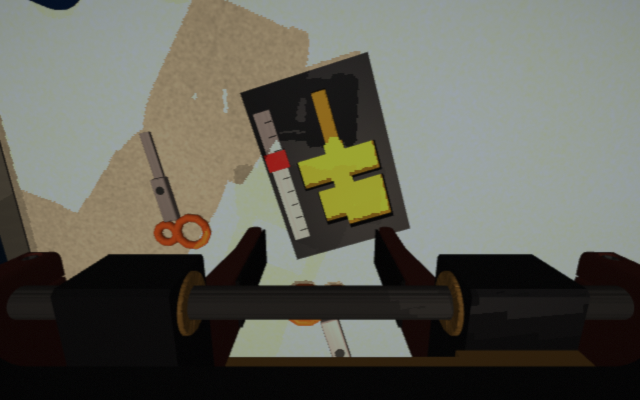

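The tray view shows the pocket, with the blade slot end at (318,92) and the recess spanning (298,160) to (375,141). The tray's yaw is positive, about +0.13. Now I'll extract the outline vertices.

```bash
python3 - <<'E'
from h import *
im=cv2.imread("pics/t1.png"); p=dict(viewer.camera_params("wrist"));p["pose"]=np.load("t1.npy")
m=mask(im,(12,110,60),(38,255,255)); m[:80]=0;m[235:]=0;m[:,:290]=0;m[:,400:]=0
c=max(cv2.findContours(m,cv2.RETR_EXTERNAL,cv2.CHAIN_APPROX_NONE)[0],key=cv2.contourArea)
v=cv2.approxPolyDP(c,2.0,True).reshape(-1,2)
cn=cast(p,[[241,93],[367,53],[409,229],[297,258]],32)[:,:2]
y,o,r=fit([[100,70],[100,-70],[-100,-70],[-100,70]],cn); print("tray",y,o,r)
M=R.from_euler('z',y).as_matrix()[:2,:2]
print("cam local",((p["pose"][:2,3]-o)@M).round())
A=cast(p,v,18)[:,:2];B=cast(p,v,32)[:,:2]
for a,q,b in zip(v,(A-o)@M,(B-o)@M): print(a,"z18",q.round(1),"z32",b.round(1))
E
```

```text
tray 0.14529444853158158 [ 500.19881181 -281.59166739] [[-1.2, -1.4], [-1.4, 1.5], [0.3, 1.2], [2.3, -1.4]]
cam local [48. -4.]
[311  93] z18 [79. -2.] z32 [77.8 -2.1]
[325 142] z18 [23.8 -2.1] z32 [24.7 -2.1]
[325 153] z18 [11.8  1.4] z32 [13.2  1.2]
[297 163] z18 [ 9.9 35.7] z32 [11.4 34.1]
[306 187] z18 [-20.1  34. ] z32 [-17.5  32.5]
[332 180] z18 [-20.7   2.2] z32 [-18.   2.]
[334 182] z18 [-23.6   0.6] z32 [-20.9   0.5]
[332 188] z18 [-29.9   4.8] z32 [-26.9   4.5]
[318 192] z18 [-29.9  22.1] z32 [-26.9  21.1]
[327 220] z18 [-66.3  21.4] z32 [-61.9  20.5]
[346 215] z18 [-66.7  -2.3] z32 [-62.3  -2.4]
[350 223] z18 [-77.8  -4.3] z32 [-73.   -4.3]
[389 212] z18 [-77.6 -52.9] z32 [-72.7 -51.1]
[381 174] z18 [-29.9 -54.6] z32 [-26.9 -52.6]
[356 181] z18 [-29.7 -24.5] z32 [-26.7 -23.7]
[351 176] z18 [-22.4 -20.4] z32 [-19.6 -19.7]
[379 166] z18 [-20.1 -54.5] z32 [-17.5 -52.6]
[373 141] z18 [  9.5 -54.8] z32 [ 11.  -52.8]
[345 148] z18 [ 10.9 -22.1] z32 [ 12.3 -21.4]
[338 138] z18 [ 24.  -17.5] z32 [ 24.9 -16.9]
[325  90] z18 [ 77.7 -17.6] z32 [ 76.5 -17.1]
```

```bash
python3 - <<'E'
from h import *
y=0.1453; o=np.array([500.2,-281.6]); po=o+R.from_euler('z',y).as_matrix()[:2,:2]@[-4.4,-9.8]
np.save("pk.npy",[y,*po]); print("pocket",po)
ys,sx,sy=np.load("sc.npy"); q=down(ys)
env.reach([sx,sy,150],q); set_gripper(50); env.move_l([sx,sy,83],rate=80,f_stop=10)
print(env.read_state()["tool_pos"]); set_gripper(5); s=env.read_state();print(s["width"],s["grip_force"],s["force"].round(1))
env.move_l([sx,sy,180],rate=120); 
im,p=cam("wrist"); cv2.imwrite("pics/g1.png",im); np.save("g1.npy",p["pose"]); s=env.read_state();print(s["time_s"],s["width"],s["force"].round(1),s["tool_pos"])
E
```

```text
pocket [ 497.26529983 -291.93380544]
[483.82803885 -75.68648124  83.27067489]
17.770593033773334 29.986468255519867 [-0.5  0.7  3.2]
17.15 17.40500746722318 [-0.   0.3 -1.3] [483.06912635 -75.56366512 179.28197069]
```

View pics/g1.png

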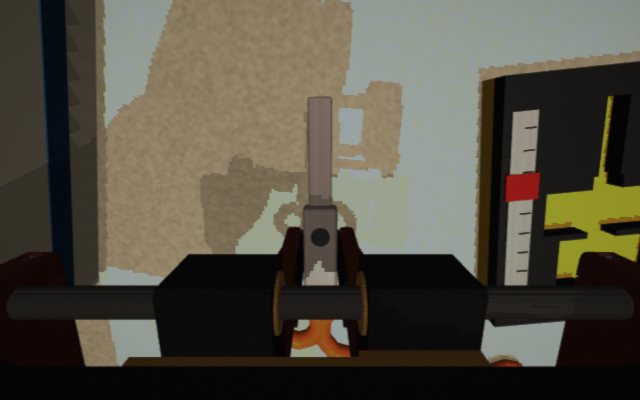

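The scissors are held straight, with the tip at (319.5,97) and the screw at (320,237).

```bash
python3 - <<'E'
from h import *
p=dict(viewer.camera_params("wrist"));p["pose"]=np.load("g1.npy")
ys=np.load("sc.npy")[0]; M=R.from_euler('z',ys).as_matrix()[:2,:2]
t=np.r_[cast(p,[[319.5,97]],102),cast(p,[[320,237]],108)][:,:2]
print(((t-[483.07,-75.56])@M).round(2))
E
```

```text
[[79.81  0.  ]
 [10.82 -0.21]]
```

```bash
python3 - <<'E'
from h import *
y,px,py=np.load("pk.npy"); q=down(y-.003); M=R.from_euler('z',y).as_matrix()[:2,:2]
c=np.array([px,py])
env.reach([*(c+M@[.5,0]),170],q)
env.move_l([*(c+M@[.5,0]),122],rate=60); env.hold(.3)
for d in([0,0],[1.5,0],[-1.5,0],[0,1.5],[0,-1.5],[1.5,1.5],[1.5,-1.5],[-1.5,1.5],[-1.5,-1.5]):
    t=c+M@(np.array(d)+[.5,0])
    env.move_l([*t,119],rate=40); env.hold(.15)
    hit=env.move_l([*t,101.5],rate=25,f_stop=6); s=env.read_state()
    print(d,hit,s["tool_pos"].round(1),s["force"].round(1),s["wrist_torque"].round(2),round(s["time_s"],1))
    if s["tool_pos"][2]<103.5: break
E
```

```text
[0, 0] True [ 497.5 -291.7  101.2] [-0.6 -0.1  5.2] [0.09 0.05 0.01] 20.4
```

```bash
python3 - <<'E'
from h import *
set_gripper(36); t=env.read_state()["tool_pos"]; env.move_l([t[0],t[1],200],rate=120); y=np.load("pk.npy")[0]
env.reach([t[0]-35,t[1]+5,230],down(y)); im,p=cam("wrist"); im2,_=cam("top")
a=im[20:260,140:500]; b=im2[120:240,170:290]
o=np.zeros((480,800,3),np.uint8); o[:400,:600]=cv2.resize(a,(600,400)); cv2.imwrite("pics/f1.png",cv2.convertScaleAbs(cv2.resize(a,(780,520),interpolation=cv2.INTER_CUBIC),alpha=1.3)); cv2.imwrite("pics/f2.png",cv2.convertScaleAbs(cv2.resize(im2,(800,500)),alpha=1.3))
print(env.read_state()["time_s"],env.read_state()["width"],env.read_state()["force"].round(1))
E
```

```text
22.275 35.98903279472207 [0.3 0.5 0.5]
```

View pics/f1.png

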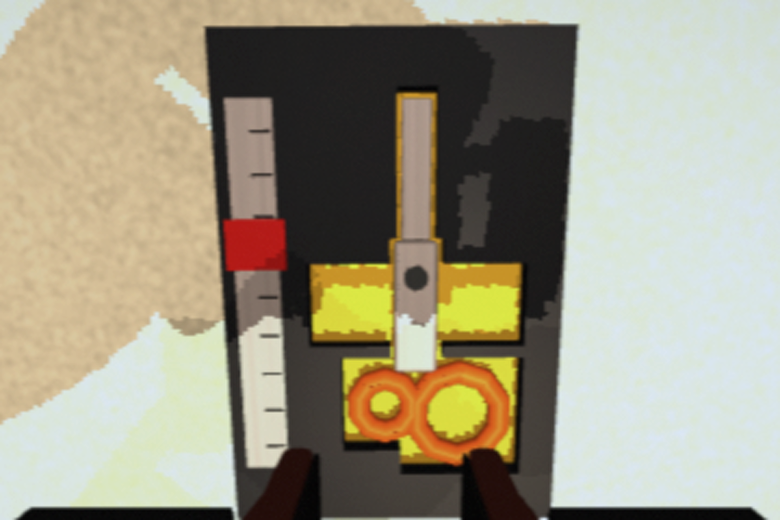

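View pics/f2.png

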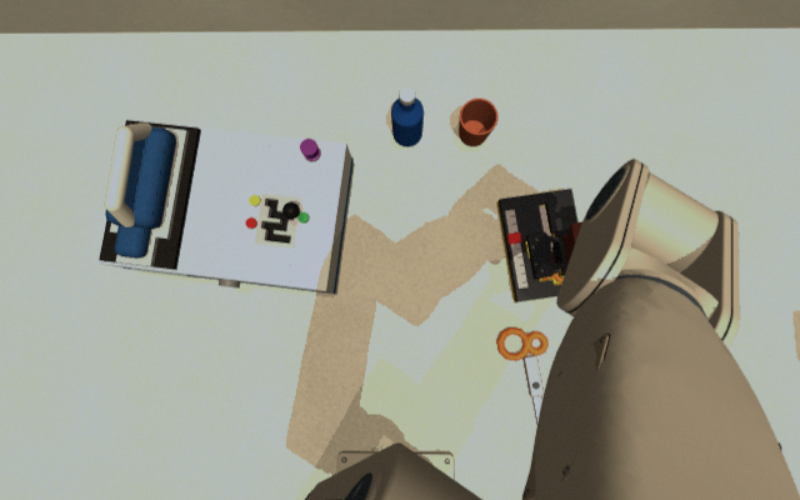

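The scissors lie inside their pocket, with the tip at (417,97) and the bows at (385,405) and (460,410) within the yellow outline. In the top view the knob at (291,210) stays next to the green button, and the bottle, cup and spool haven't moved. Handing in.

```bash
python3 -c "
from station import workorder
print(workorder.sign_off())"
```

```text
the job is handed in; nothing more can be done
None
```

The job is handed in: the steam lever rests at the outer end of slot 2 by the green button, the small scissors are flat and home in their pocket, and the bottle, spool and cup were not touched (about 22 s of the 64 s used; the sign-off gave no verdict).

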